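Open the drying chamber under the shelf and pile the dishes in it

ROBOT

A 6-joint arm with a two-finger parallel gripper is mounted at the origin on a cart in front of the work surface, level with it; the furniture and walls round the work are solid. World frame = base frame: x ahead of the robot, y to its left, z up, the work surface at z = 0. Lengths are in m, angles in degrees, forces in N, time in s.
With the tool pointing down it reaches from about 0.275 to 0.775 m from the base axis. Payload 14.6 kg.
Tool frame: the origin (TCP) lies on the centre line of the jaws, within the pads' length; the fingertips stand 8 mm ahead of it and the grasp point (between the pads) lies 11 mm behind it; z points along the fingers, y is the line along which they close (so a half turn about z gives the same grasp; the last joint's range is limited). The gripper opens to 85 mm and grips with 20 to 120 N. Pads are 22 mm wide; open, the fingers measure 114 mm over their backs; the gripper's body (76 mm by 85 mm) begins 54 mm behind the grasp point. The pads swing forward as they close: fully open they stand 13 mm farther back than shut.
Start: joints at [-73.012, 15.075, -2.767, 72.158, 0, 81.102], TCP at [0.229, -0.472, 0.202] pointing down, gripper open.
Joint ranges: [-151.79, 151.79], [-50.71, 97.33], [-67.44, 78.34], [-121.81, 120.89], [-77.56, 73.72], [-180, 180]. Speed limits (degrees/s): [108.29, 108.29, 147.25, 159.86, 180, 180].

INTERFACE

Orientations are given as a 3x3 rotation matrix whose columns are the frame's x, y, z axes.
In Python, from cell import manip gives the robot as it stands. The module is installed in compiled form; this text tells all that it offers.
- The arm moves only by the shell command python3 -m crank 'ROWS' [OPENING]. ROWS is JSON, a list of rows, each a list of 6 numbers: the shift along the tool's x, y, z as a fraction of full scale, then the turn, a rotation vector about the tool's x, y, z as a fraction of full scale. A call has 1 to 8 rows; each row is the pose to reach, as a shift and turn from the pose commanded when the call began, along the tool's axes at that moment, turning the shorter way round; what a row does not reach only later rows make up. Full scale, the value 1, is 100 mm for a shift and 2 pi rad for a turn. A row lasts 1/10 s, in which the tool goes at most 50 mm and 8.59 degrees, less where a joint would pass 70% of its speed; a pose out of reach is approached as far as the arm can. A call with a number of a shift or a turn outside -1 to 1 is refused whole. A call with a gripper value outside its range is refused whole. OPENING is the opening, from 0 (shut) to 1 (fully open), set as the call begins (- or left out, the last holds). The fingers move at their own pace and stop on an object; the grip force is fixed at half the most. Time passes only in rows, so rows that repeat a pose let the fingers close. It gives the time, the measured TCP pose, the force, the opening and the grip force at its end, in the units of the state.
- manip.read_state(): the state, without advancing time (a new reading comes with each control period).
- manip.get_image(name): name is "scene" or "top" or "wrist"; returns the picture (384x512x3 uint8, red, green, blue); there is no depth.
- manip.camera_info(name): a dict with "fx", "fy", "cx", "cy" (pixels), "R" (3x3) and "t" (3): a world point X has camera coordinates R X + t. Camera axes: x right, y down, z forward; pixel columns grow to the right and rows downward; lengths in m; the calibration is good to about 2 mm. A picture is of the moment at which its call begins: read the wrist's pose just before it. camera_info takes no time and is no camera call; for the wrist camera it gives the pose at the moment of the call.
- manip.close_job(): hands the job in; it is judged then, once.
The state is a dict: "time_s": time; "joint_positions": joint angles; "dq": joint speeds; "joint_efforts": joint torques, N m; "ee_pos": TCP position; "tool_rot": TCP orientation; "ft_force": force on the tool from outside, world axes, zero at the start; "wrist_torque": the same for the moment, N m; "grip_width": finger opening in m; "finger_force": force on a finger pad.
Only numpy, scipy, OpenCV 4.12 (cv2) and the standard library are available. Lean on these libraries where they do the work, as an engineer would, in place of code of your own. Each camera call takes 0.05 s, during which the arm holds its last target. There are 200 camera calls.

TASK

Lift the metal cover off the drying chamber under the edge of the shelf by its knob and set it down aside, flat on the open table with the knob up. Then put the two loose petri dishes, without dropping them, squarely on top of the dish that stands in the chamber, so that all three make one straight, flush pile there. Leave the chamber's tray, the timer and the bottles where they stand, and leave the chamber uncovered.

Things in the scene. Friction and masses are not known exactly. Their poses are not given: they have to be found in the camera images.
- riser: fixed shelf: white board 140 x 400 mm (x, y), underside 240, top 254 mm above the table, on 12 mm steel bar legs at x = +-52, y = +-185 mm. Origin on the table under the board's centre; x points away from the robot, so the front edge is at x = -70 mm. Things up to 110 mm high stand fixed on top, 10 mm or more behind the front edge
- tray: base of the drying chamber: low round white tray, 140 mm diameter, rim 12 mm high, wall 4 mm (inner diameter 132 mm), floor 4 mm above the table; 0.7 kg, loose. It stands half under the shelf, its centre 5 to 20 mm behind the board's front edge. Origin at the centre of its underside
- cover: loose deep round cover of plain metal standing on the tray's floor inside the rim, 6 mm play: 120 mm outside diameter, 62 mm high without knob, wall 3 mm, open below, flat top; about 0.2 kg. Black knob on top: head 24 mm diameter, 78 to 92 mm above the cover's rim, on a 14 mm stem. Origin at the centre of the open lower rim, z up
- cover_knob (a point): centre of the knob's head, 85 mm above the lower rim of the cover, on its axis
- dish_bottom: closed round petri dish of white plastic with its flat lid stuck on, 60 mm diameter (57 mm in the lowest 5 mm), 15 mm high, 0.03 kg; origin at the centre of its underside, z up; it stands on the tray's floor, under the cover at first, up to 9 mm off the tray's centre; the pile is built on it
- dish_a: closed round petri dish of white plastic with its flat lid stuck on, 60 mm diameter (57 mm in the lowest 5 mm), 15 mm high, 0.03 kg; origin at the centre of its underside, z up; loose on the open table in front of the shelf
- dish_b: closed round petri dish of white plastic with its flat lid stuck on, 60 mm diameter (57 mm in the lowest 5 mm), 15 mm high, 0.03 kg; origin at the centre of its underside, z up; same as dish_a, elsewhere on the open table; either may go first
- bottle_front: small dropper bottle with a bulb on top, 36 mm diameter up to 66 mm height, 104 mm high in all; a bystander: origin at the centre of its underside; stands on the open table in front of the shelf
- bottle_under: small dropper bottle with a bulb on top, 36 mm diameter up to 66 mm height, 104 mm high in all; a bystander: origin at the centre of its underside; stands under the shelf, left of the chamber
- timer: round mechanical timer, 64 mm diameter, 31 mm high, a bystander on the open table; origin at the centre of its underside
There are look-alikes about, which are no part of the job. What is shaped like the dish_b but blue or purple is not meant. What is shaped like the dish_a but purple is not meant.

How it is judged (in metres and radians):
On the way, in this order (a step that is already met when the one before it is completed fails the run):
1. the cover is held up by its knob, upright, lifted off the tray's floor (height (world z) of cover above 0.025 m and angle between cover's own z axis and vertical below 0.4 rad and distance between the grasp point and cover_knob below 0.045 m and contact force between the fingers and cover above 0.5 N), for 0.1 s.
2. the cover stands flat on the table beside the tray, knob up, and is let go (height (world z) of cover below 0.006 m and angle between cover's own z axis and vertical below 0.06 rad and horizontal distance between cover and tray above 0.135 m and contact force between the fingers and cover below 0.05 N and linear speed of cover below 0.02 m/s), for 0.2 s.
3. one loose dish lies squarely on the dish in the chamber, and is let go (((horizontal distance between dish_a and dish_bottom below 0.008 m and z of dish_a in the frame of dish_bottom between 0.012 and 0.018 m and angle between dish_a's own z axis and vertical below 0.08 rad and contact force between the fingers and dish_a below 0.05 N) or (horizontal distance between dish_b and dish_bottom below 0.008 m and z of dish_b in the frame of dish_bottom between 0.012 and 0.018 m and angle between dish_b's own z axis and vertical below 0.08 rad and contact force between the fingers and dish_b below 0.05 N))), for 0.2 s.
At the end, for the whole second after the job is handed in: Cover at rest flat on the table (6 mm, 0.06 rad), knob up, axis over 135 mm from the tray's. Bottom dish flat inside the tray; the other two piled on it, each level (0.08 rad), at its height to 3 mm and within 8 mm of the bottom dish's axis. All let go and still (all of step 2 and horizontal distance between dish_bottom and tray below 0.034 m and height (world z) of dish_bottom between 0.002 and 0.008 m and angle between dish_bottom's own z axis and vertical below 0.08 rad and (((horizontal distance between dish_a and dish_bottom below 0.008 m and z of dish_a in the frame of dish_bottom between 0.012 and 0.018 m and angle between dish_a's own z axis and vertical below 0.08 rad and contact force between the fingers and dish_a below 0.05 N) and (horizontal distance between dish_b and dish_bottom below 0.008 m and z of dish_b in the frame of dish_bottom between 0.027 and 0.033 m and angle between dish_b's own z axis and vertical below 0.08 rad and contact force between the fingers and dish_b below 0.05 N)) or ((horizontal distance between dish_b and dish_bottom below 0.008 m and z of dish_b in the frame of dish_bottom between 0.012 and 0.018 m and angle between dish_b's own z axis and vertical below 0.08 rad and contact force between the fingers and dish_b below 0.05 N) and (horizontal distance between dish_a and dish_bottom below 0.008 m and z of dish_a in the frame of dish_bottom between 0.027 and 0.033 m and angle between dish_a's own z axis and vertical below 0.08 rad and contact force between the fingers and dish_a below 0.05 N))) and linear speed of each of dish_a, dish_b, dish_bottom below 0.02 m/s); the robot touches nothing.
It fails at once if the chamber's tray is shifted by more than 25 mm (distance of tray from where it was at the start of the episode above 0.025 m).
It fails at once if the cover is let go while its rim is more than 25 mm above the table (height (world z) of cover above 0.025 m and contact force between the fingers and cover below 0.01 N).
It fails at once if a loose dish is let go while its underside is more than 55 mm above the table ((height (world z) of dish_a above 0.055 m and contact force between the fingers and dish_a below 0.01 N) or (height (world z) of dish_b above 0.055 m and contact force between the fingers and dish_b below 0.01 N)).
It fails at once if a dropper bottle or the timer is shifted by more than 20 mm or tipped (distance of any of bottle_front, bottle_under, timer from where it was at the start of the episode above 0.02 m or angle between any of bottle_front, bottle_under, timer's own z axis and vertical above 0.3 rad).
It also fails if it takes over 72 s, if anything falls off the work surface, if the arm or the gripper's body presses on something with over 40 N, if the wrist force passes 120 N, or if a joint passes its speed limit or range.

## Working session

There is one attempt and no reset: what is moved stays moved. The work goes in short steps, Python scripts to look and compute and a shell command to move; the robot and the scene stay as the last step left them, time stands still between calls to the robot, and variables do not carry over. Pictures are saved under pics/ and viewed, at most 10 in all, crops included, and the job is handed in when it is done.

```bash
mkdir -p pics
cat > h.py <<'E'
import numpy as np, cv2
from cell import manip
def ray(cam,u,v,z):
    c=manip.camera_info(cam) if isinstance(cam,str) else cam
    R=np.array(c["R"]);t=np.array(c["t"])
    o=-R.T@t; d=R.T@np.array([(u-c["cx"])/c["fx"],(v-c["cy"])/c["fy"],1])
    return o+d*(z-o[2])/d[2]
def proj(cam,X):
    c=manip.camera_info(cam) if isinstance(cam,str) else cam
    p=np.array(c["R"])@np.array(X)+np.array(c["t"])
    return p[0]/p[2]*c["fx"]+c["cx"],p[1]/p[2]*c["fy"]+c["cy"]
def save(cam,name):
    im=manip.get_image(cam); cv2.imwrite(f"pics/{name}.png",im[:,:,::-1]); return im
E
python3 - <<'E'
from h import *
s=manip.read_state();print(s["time_s"],s["ee_pos"],np.round(s["tool_rot"],3).tolist(),s["grip_width"])
a=save("scene","a0");b=save("top","b0")
cv2.imwrite("pics/ab.png",cv2.resize(np.vstack([a,b])[:,:,::-1],None,fx=.78,fy=.78))
for c in("scene","top"):
    k=manip.camera_info(c);R=np.array(k["R"]);print(c,k["fx"],k["cx"],k["cy"],(-R.T@np.array(k["t"])).round(3),R[2].round(3))
E
```

```text
0.0 [ 0.22910449 -0.47206718  0.2017462 ] [[0.9, 0.437, -0.0], [0.437, -0.9, 0.001], [0.0, -0.001, -1.0]] 0.0852447555344111
scene 449.7188227818628 260.4648636981951 197.007453076058 [-0.575 -0.568  0.864] [ 0.75   0.393 -0.532]
top 350.21644395017165 255.766073556405 195.58338108059547 [0.418 0.023 1.066] [ 0.135 -0.036 -0.99 ]
```

View pics/a0.png

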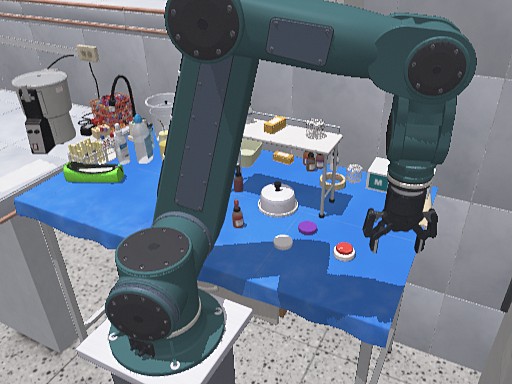

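View pics/b0.png

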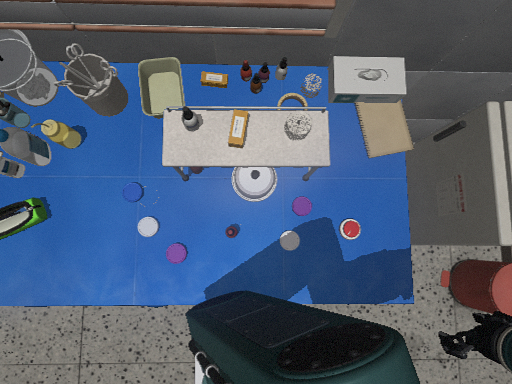

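The top view shows the knob at (255,174), bottle_front at (231,231) and the timer at (350,229). There are five dish-shaped objects:
- White at (148,226) and white in shadow at (290,240). These two fit dish_a and dish_b.
- Blue at (133,191), purple at (176,253) and purple at (302,206). These are look-alikes.

I'll measure positions and confirm in one crop.

Run:
```python
from h import *
b=cv2.imread("pics/b0.png");hsv=cv2.cvtColor(b,cv2.COLOR_BGR2HSV)
a=cv2.imread("pics/a0.png")
cv2.imwrite("pics/c1.png",cv2.resize(b[150:275,110:375],None,fx=3,fy=3,interpolation=cv2.INTER_CUBIC))
k=manip.camera_info("top")
def blob(m,u,v,r=24):
    w=np.zeros(m.shape,np.uint8);w[v-r:v+r,u-r:u+r]=m[v-r:v+r,u-r:u+r]
    n,l,st,ce=cv2.connectedComponentsWithStats(w)
    i=l[v,u]; return ce[i],st[i]
H,S,V=cv2.split(hsv)
white=((S<70)&(V>70)).astype(np.uint8)
for n,u,v,z in(("w1",148,226,.015),("w2",290,240,.015)):
    c,st=blob(white,u,v);print(n,c,st,ray(k,*c,z).round(4))
dark=((V<80)).astype(np.uint8)
c,st=blob(dark,255,174,12);print("knob",c,st,ray(k,*c,.092).round(4))
red=(S>60)&((H<12)|(H>165));
c,st=blob(red.astype(np.uint8),350,229);print("timer",c,st,ray(k,*c,.031).round(4))
print("bottle_front",ray(k,231,231,.09).round(3))
print("shelf front",ray(k,162,166,.254).round(3),ray(k,328,166,.254).round(3), "underleg",ray(k,185,178,.0).round(3),ray(k,306,178,0).round(3))
for u,v in((133,191),(176,253),(302,206)):print("decoy",ray(k,u,v,.015).round(3))
print("bu",ray(k,197,170,.06).round(3))
print("table near edge",ray(k,300,304,0).round(3))
# tray outline: fit in scene too: knob
for (u,v) in ((278,187),): print("scene knob",ray("scene",u,v,.089).round(3))
print("proj knob in scene",proj("scene",ray(k,*blob(dark,255,174,12)[0],.092)))
```

```text
w1 [147.50925926 226.43518519] [138 217  20  20 324] [0.4666 0.3051 0.015 ]
w2 [289.28064516 240.05483871] [280 231  20  19 310] [ 0.427  -0.1162  0.015 ]
knob [255.50002035 191.50020854] [     0      0    512    384 196606] [ 0.5618 -0.0121  0.092 ]
timer [351.29901961 228.56372549] [344 221  16  16 204] [ 0.461  -0.2999  0.031 ]
bottle_front [0.451 0.056 0.09 ]
shelf front [0.597 0.213 0.254] [ 0.6   -0.18   0.254] underleg [0.616 0.201 0.   ] [ 0.619 -0.173  0.   ]
decoy [0.572 0.353 0.015]
decoy [0.389 0.219 0.015]
decoy [ 0.53  -0.156  0.015]
bu [0.629 0.157 0.06 ]
table near edge [ 0.239 -0.148  0.   ]
scene knob [ 0.6   -0.018  0.089]
proj knob in scene (np.float64(271.349191077697), np.float64(191.14705034592492))
```

View pics/c1.png

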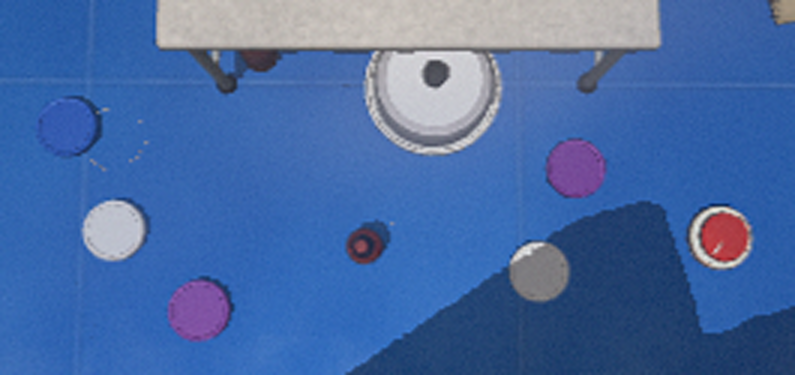

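The crop confirms that (148,226) and (290,240) are white dishes, the second one in the arm's shadow. The blue and purple ones are decoys. Next I'll refine the knob position and compute a tilted approach, because the knob stands under the shelf edge.

```bash
cat >> h.py <<'E'
from scipy.spatial.transform import Rotation as Ro
def Rt(tilt,yaw=0):
    return Ro.from_euler('z',yaw,degrees=True).as_matrix()@np.array([[np.cos(np.radians(tilt)),0,np.sin(np.radians(tilt))],[0,-1,0],[np.sin(np.radians(tilt)),0,-np.cos(np.radians(tilt))]])
def row(p,R,s=None):
    s=s or manip.read_state(); R0=np.array(s["tool_rot"]);p0=np.array(s["ee_pos"])
    return np.r_[R0.T@(np.array(p)-p0)/.1,Ro.from_matrix(R0.T@R).as_rotvec()/(2*np.pi)].round(4).tolist()
E
python3 - <<'E'
from h import *
def dk(f,u,v,r,th):
    g=cv2.cvtColor(cv2.imread(f),cv2.COLOR_BGR2GRAY)[v-r:v+r+1,u-r:u+r+1]
    m=(g<th).astype(np.uint8);n,l,st,ce=cv2.connectedComponentsWithStats(m);i=1+np.argmax(st[1:,4]);return ce[i]+[u-r,v-r],st[i]
c,st=dk("pics/b0.png",255,174,7,90);print(c,st,ray("top",*c,.094).round(4))
c2,st2=dk("pics/a0.png",278,187,6,90);print(c2,st2,ray("scene",*c2,.089).round(4))
# two-view triangulation
rows=[];rhs=[]
for cam,(u,v) in(("top",c),("scene",c2)):
    k=manip.camera_info(cam);P=np.c_[np.array(k["R"]),np.array(k["t"])]
    for a,b in((( u-k["cx"])/k["fx"],0),((v-k["cy"])/k["fy"],1)):
        q=a*P[2]-P[b];rows.append(q[:3]);rhs.append(-q[3])
print(np.linalg.lstsq(np.array(rows),np.array(rhs),rcond=None)[0])
# tray visible outline: front extreme point
print("tray front",ray("top",110+433/3,150+153/3,.012).round(4),"L/R",ray("top",110+365/3,150+95/3,.012).round(4),ray("top",110+502/3,150+95/3,.012).round(4))
s=manip.read_state()
R=Rt(50)
print(row([.45,-.011,.25],R))
E
```

```text
[254.88461538 174.21153846] [ 4  3  7  9 52] [ 0.6109 -0.0103  0.094 ]
[277.71830986 184.30985915] [ 0  0 13 10 71] [ 0.6157 -0.0099  0.089 ]
[ 0.61180768 -0.01096016  0.09121989]
tray front [ 0.5445 -0.0115  0.012 ] L/R [0.6035 0.0577 0.012 ] [ 0.6045 -0.082   0.012 ]
[4.0002, -3.1842, -0.4786, -0.0315, 0.1365, 0.0672]
```

```bash
for i in 1 ; do python3 -m crank '[[1,-0.8,-0.12,0,0,0],[1,-0.8,-0.12,0,0,0],[1,-0.8,-0.12,0,0,0],[1,-0.8,-0.12,0,0,0]]' 0.6; python3 -m crank '[[1,-0.8,-0.12,0,0,0],[1,-0.8,-0.12,0,0,0],[1,-0.8,-0.12,0,0,0],[1,-0.8,-0.12,0,0,0]]'; python3 -m crank '[[1,-0.8,-0.12,0,0,0],[1,-0.8,-0.12,0,0,0],[1,-0.8,-0.12,0,0,0],[1,-0.8,-0.12,0,0,0]]'; done
python3 -c "
from h import *
print(row([.45,-.011,.25],Rt(50)))"
```

```text
time_s: 0.5
ee_pos: [0.2852, -0.3539, 0.2147]
tool_rot: [[0.898, 0.439, 0.0], [0.439, -0.898, 0.0], [0.0, 0.0, -1.0]]
ft_force: [0.2, -1.0, 0.1]
grip_width: 0.0511
finger_force: 0.0
time_s: 0.9
ee_pos: [0.3401, -0.2391, 0.2265]
tool_rot: [[0.898, 0.439, 0.0], [0.439, -0.898, 0.0], [0.0, 0.0, -1.0]]
ft_force: [-0.3, 0.4, -0.2]
grip_width: 0.0512
finger_force: 0.0
time_s: 1.3
ee_pos: [0.3954, -0.1241, 0.2382]
tool_rot: [[0.898, 0.439, 0.0], [0.439, -0.898, 0.0], [0.0, -0.0, -1.0]]
ft_force: [-0.2, -0.6, -0.3]
grip_width: 0.0512
finger_force: 0.0
[0.9877, -0.7762, -0.1175, -0.0316, 0.1364, 0.0677]
```

```bash
python3 -m crank '[[0.988,-0.776,-0.118,-0.0316,0.1364,0.0677],[0.988,-0.776,-0.118,-0.0316,0.1364,0.0677],[0.988,-0.776,-0.118,-0.0316,0.1364,0.0677],[0.988,-0.776,-0.118,-0.0316,0.1364,0.0677],[0.988,-0.776,-0.118,-0.0316,0.1364,0.0677],[0.988,-0.776,-0.118,-0.0316,0.1364,0.0677],[0.988,-0.776,-0.118,-0.0316,0.1364,0.0677],[0.988,-0.776,-0.118,-0.0316,0.1364,0.0677]]'
python3 - <<'E'
from h import *
R=Rt(50);k=np.array([.611,-.011,.089])
print("pre",row(k+.008*R[:,2]-.08*R[:,2],R),"grasp",row(k+.008*R[:,2],R))
im=save("wrist","w1");print(proj("wrist",k),proj("wrist",[.611,-.011,.096]))
E
```

```text
time_s: 2.1
ee_pos: [0.4473, -0.0132, 0.2478]
tool_rot: [[0.644, -0.006, 0.765], [-0.004, -1.0, -0.005], [0.765, 0.001, -0.644]]
ft_force: [0.7, -0.3, -0.1]
grip_width: 0.0511
finger_force: 0.0
pre [-0.1633, -0.0297, 1.5546, 0.0008, 0.0002, -0.0006] grasp [-0.1625, -0.0338, 2.3546, 0.0008, 0.0002, -0.0006]
(np.float64(256.0300368862816), np.float64(160.60509262548803)) (np.float64(256.0038786877427), np.float64(157.28760379912066))
```

View pics/w1.png

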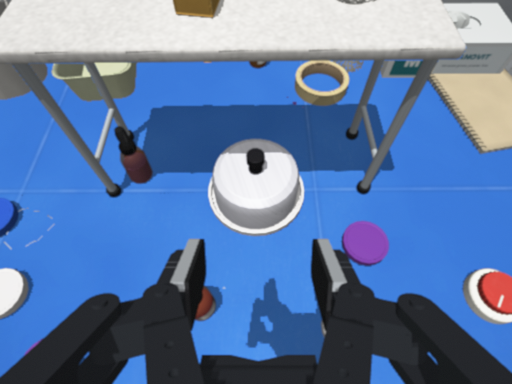

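The wrist view shows the knob head centred at about (256,156), against a predicted (256,160), so it sits about 3 mm farther back or higher. Approaching along the tool axis.

```bash
python3 -m crank '[[-0.1,-0.03,0.4,0,0,0],[-0.16,-0.03,0.8,0,0,0],[-0.16,-0.03,0.8,0,0,0]]'; python3 -m crank '[[0,0,0.4,0,0,0],[0,0,0.75,0,0,0],[0,0,0.75,0,0,0],[0,0,0.75,0,0,0]]'
python3 - <<'E'
from h import *
s=manip.read_state();k=manip.camera_info("wrist")
im=save("wrist","w2");g=cv2.cvtColor(im,cv2.COLOR_RGB2GRAY)
u,v=map(int,proj(k,[.611,-.011,.089]));print(u,v)
r=40;m=(g[v-r:v+r,u-r:u+r]<70).astype(np.uint8)
n,l,st,ce=cv2.connectedComponentsWithStats(m)
for i in range(1,n):
    if st[i,4]>80: print(st[i]+[u-r,v-r,0,0,0],ce[i]+[u-r,v-r])
R=Rt(50);kk=np.array([.611,-.011,.089]);print(row(kk+.008*R[:,2],R,s))
cv2.imwrite("pics/w2c.png",cv2.resize(im[v-60:v+60,u-80:u+80,::-1],None,fx=3,fy=3))
E
```

```text
time_s: 2.45
ee_pos: [0.5028, -0.0105, 0.1824]
tool_rot: [[0.648, -0.002, 0.761], [-0.001, -1.0, -0.002], [0.761, 0.0, -0.648]]
ft_force: [0.3, 1.3, 0.5]
grip_width: 0.0511
finger_force: 0.0
time_s: 2.85
ee_pos: [0.5585, -0.0104, 0.1372]
tool_rot: [[0.646, -0.002, 0.764], [-0.001, -1.0, -0.002], [0.764, 0.001, -0.646]]
ft_force: [-1.5, -0.0, 0.6]
grip_width: 0.0508
finger_force: 0.0
259 190
[245 173  28  39 862] [258.10324826 191.07424594]
[-0.0288, 0.0044, 0.792, 0.0004, 0.0006, -0.0002]
```

View pics/w2c.png

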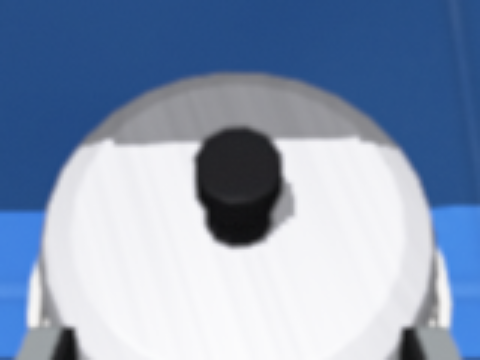

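The crop shows the knob head centred about 3 px above the prediction, roughly 2.5 mm along tool x. I'll advance straight, close and lift gently.

```bash
python3 -m crank '[[0,0.005,0.3,0,0,0],[0,0.005,0.55,0,0,0],[0,0.005,0.7,0,0,0],[0,0.005,0.79,0,0,0],[0,0.005,0.79,0,0,0]]'; python3 -m crank '[[0,0,0,0,0,0],[0,0,0,0,0,0],[0,0,0,0,0,0],[0,0,0,0,0,0],[0,0,0,0,0,0],[0,0,0,0,0,0]]' 0
# lift 12mm straight up
python3 -m crank '[[0.04,0,-0.03,0,0,0],[0.09,0,-0.077,0,0,0],[0.09,0,-0.077,0,0,0]]'
```

```text
time_s: 3.4
ee_pos: [0.6188, -0.0109, 0.0879]
tool_rot: [[0.642, -0.003, 0.766], [-0.001, -1.0, -0.003], [0.766, 0.001, -0.642]]
ft_force: [-0.4, 0.7, 0.2]
grip_width: 0.0512
finger_force: 0.0
time_s: 4.0
ee_pos: [0.6182, -0.0105, 0.0874]
tool_rot: [[0.643, -0.003, 0.766], [-0.002, -1.0, -0.003], [0.766, 0.0, -0.643]]
ft_force: [-0.1, -0.2, -1.6]
grip_width: -0.0
finger_force: 0.0
time_s: 4.3
ee_pos: [0.6186, -0.0106, 0.1003]
tool_rot: [[0.642, -0.003, 0.767], [-0.002, -1.0, -0.003], [0.767, 0.001, -0.642]]
ft_force: [0.4, -0.3, 0.0]
grip_width: -0.0001
finger_force: 0.0
```

Run:
```python
from h import *
im=save("wrist","w3")
```

```text
(no output)
```

View pics/w3.png

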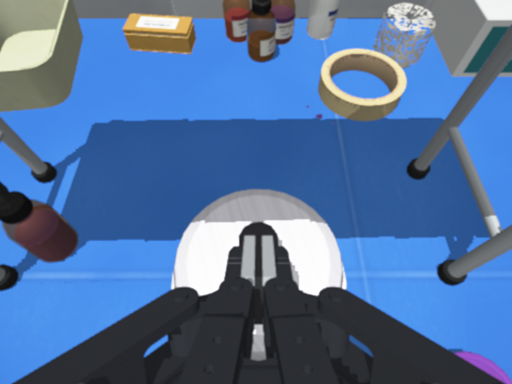

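Run:
```python
from h import *
s=manip.read_state();R=np.array(s["tool_rot"]);p=np.array(s["ee_pos"]);k=manip.camera_info("wrist")
print("camC in tool",R.T@(-np.array(k["R"]).T@np.array(k["t"])-p), k["fx"],(np.array(k["R"])@R).round(2).tolist())
for d in(-.011,0,.008):
    for x in(-.011,0,.011): print(d,x,np.round(proj(k,p+R@[x,0,d]),1))
for X in([.611,-.011,.096],[.614,-.011,.096],[.614,-.011,.082],[.614,-.011,.066]):print(X,np.round(proj(k,X),1))
im=cv2.imread("pics/w3.png")
cv2.imwrite("pics/w3c.png",cv2.resize(im[180:380,170:350],None,fx=3,fy=3,interpolation=cv2.INTER_CUBIC))
# triangulate knob from wrist w1/w2 & top using current calibration of w2 unknown -> skip
```

```text
camC in tool [ 0.08187512 -0.00081393 -0.17256696] 326.54595011789627 [[-0.0, 1.0, 0.0], [-0.95, -0.0, -0.32], [-0.32, -0.0, 0.95]]
-0.011 -0.011 [259.8 252. ]
-0.011 0 [259.8 234.3]
-0.011 0.011 [259.8 215.9]
0 -0.011 [259.7 242.6]
0 0 [259.7 225.7]
0 0.011 [259.8 208.1]
0.008 -0.011 [259.7 236.3]
0.008 0 [259.7 219.9]
0.008 0.011 [259.7 203. ]
[0.611, -0.011, 0.096] [260.5 240.3]
[0.614, -0.011, 0.096] [260.4 235.5]
[0.614, -0.011, 0.082] [260.3 244.4]
[0.614, -0.011, 0.066] [260.2 253.4]
```

View pics/w3c.png

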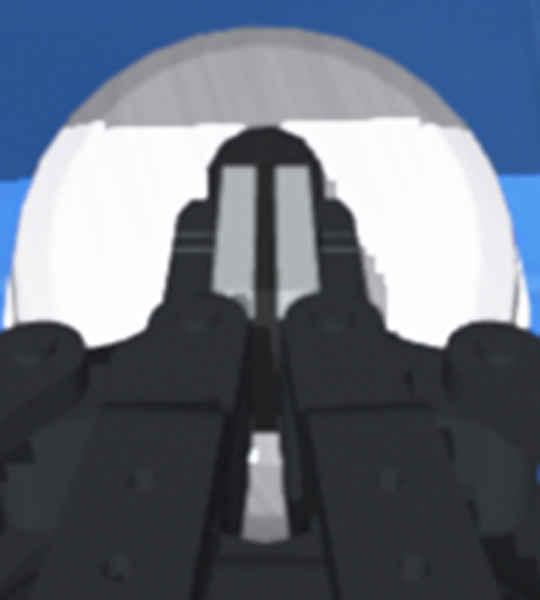

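The pads closed on nothing. In the picture the shut fingertips end at about row 235, short of the knob (head at about (259,240)), so the real tips lie farther back than I assumed. I'll reopen and advance in small, force-checked steps.

```bash
python3 -m crank '[[0,0,0,0,0,0],[0,0,0,0,0,0],[0,0,0,0,0,0],[-0.09,0,0.077,0,0,0],[-0.09,0,0.077,0,0,0]]' 0.5 | grep -v rot; for i in 1 2 ; do python3 -m crank '[[0,0,0.04,0,0,0],[0,0,0.08,0,0,0],[0,0,0.08,0,0,0]]'| grep -v rot; done
python3 - <<'E'
from h import *
im=save("wrist","w4")
cv2.imwrite("pics/w4c.png",cv2.resize(im[150:384,140:380,::-1],None,fx=2.4,fy=2.4,interpolation=cv2.INTER_CUBIC))
print(proj("wrist",[.612,-.011,.096]))
E
```

```text
time_s: 4.85
ee_pos: [0.6177, -0.0105, 0.0859]
ft_force: [0.3, -0.7, -1.7]
grip_width: 0.0425
finger_force: 0.0
time_s: 5.15
ee_pos: [0.625, -0.0106, 0.0821]
ft_force: [-0.6, -0.9, -0.5]
grip_width: 0.0426
finger_force: 0.0
time_s: 5.45
ee_pos: [0.6309, -0.0106, 0.0767]
ft_force: [0.0, 0.5, 0.6]
grip_width: 0.0425
finger_force: 0.0
(np.float64(260.96016699138454), np.float64(243.66917206755443))
```

View pics/w4c.png

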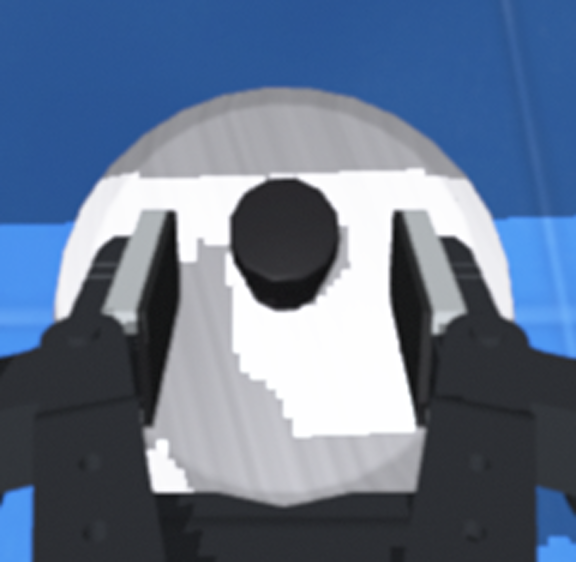

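The head is centred between the open pads and lies about 19 mm deeper than the tips. The real tips are about 32 mm behind the reported TCP. Advancing 20 mm, then closing.

```bash
python3 -m crank '[[-0.01,0,0.07,0,0,0],[-0.02,0,0.14,0,0,0],[-0.02,0,0.2,0,0,0],[-0.02,0,0.2,0,0,0]]'| grep -v rot; python3 -m crank '[[0,0,0,0,0,0],[0,0,0,0,0,0],[0,0,0,0,0,0],[0,0,0,0,0,0],[0,0,0,0,0,0],[0,0,0,0,0,0]]' 0 | grep -v rot
```

```text
time_s: 5.9
ee_pos: [0.645, -0.0106, 0.0618]
ft_force: [0.1, -1.4, -0.2]
grip_width: 0.0427
finger_force: 0.0
time_s: 6.5
ee_pos: [0.6444, -0.0106, 0.0626]
ft_force: [-1.4, 0.5, -0.3]
grip_width: 0.0214
finger_force: 59.0
```

Knob held with 59 N. Lifting 30 mm, then checking.

```bash
python3 -m crank '[[0.06,0,-0.05,0,0,0],[0.12,0,-0.1,0,0,0],[0.18,0,-0.15,0,0,0],[0.23,0,-0.193,0,0,0],[0.23,0,-0.193,0,0,0],[0.23,0,-0.193,0,0,0]]'| grep -v rot
python3 - <<'E'
from h import *
a=save("top","b1");b=save("scene","a1");w=save("wrist","w5")
cv2.imwrite("pics/m1.png",np.hstack([cv2.resize(b[150:270,190:370],None,fx=2.2,fy=2.2),cv2.resize(w[180:384,130:390],(390,264))])[:,:,::-1])
s=manip.read_state();print(s["ee_pos"],row(np.array(s["ee_pos"])+[-.115,.18,.01],np.array(s["tool_rot"])))
E
```

```text
time_s: 7.1
ee_pos: [0.6445, -0.0106, 0.0926]
ft_force: [0.1, -0.1, -2.9]
grip_width: 0.0214
finger_force: 59.1
[ 0.64432315 -0.01058237  0.09207114] [-0.6671, -1.7964, -0.9489, 0.0, 0.0, 0.0]
```

View pics/m1.png

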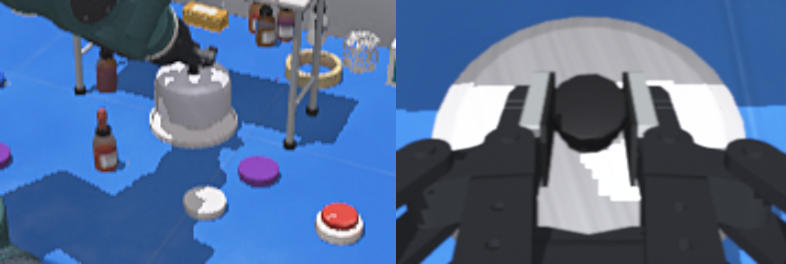

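The cover hangs upright from the knob, clear of the tray. I'll carry it to the open spot on the left, near (0.497, 0.17).

```bash
for i in 1 2; do python3 -m crank '[[-0.08,-0.22,-0.12,0,0,0],[-0.17,-0.45,-0.24,0,0,0],[-0.25,-0.67,-0.36,0,0,0],[-0.333,-0.9,-0.475,0,0,0],[-0.333,-0.9,-0.475,0,0,0]]' | grep -v rot; done
python3 -m crank '[[-0.08,0,0.07,0,0,0],[-0.15,0,0.13,0,0,0],[-0.22,0,0.185,0,0,0],[-0.28,0,0.235,0,0,0],[-0.28,0,0.235,0,0,0],[-0.28,0,0.235,0,0,0]]' | grep -v rot
python3 -c "
from h import *
s=manip.read_state();print(s['ft_force'],s['joint_positions'])"
```

```text
time_s: 7.75
ee_pos: [0.5849, 0.0815, 0.0967]
ft_force: [0.2, 0.5, -2.7]
grip_width: 0.0212
finger_force: 59.4
time_s: 8.25
ee_pos: [0.5404, 0.1216, 0.1113]
ft_force: [1.1, -0.2, -2.2]
grip_width: 0.0217
finger_force: 59.5
time_s: 8.85
ee_pos: [0.5531, 0.1227, 0.0862]
ft_force: [0.1, 0.8, -3.2]
grip_width: 0.0212
finger_force: 59.4
[ 0.14000784  0.75019737 -3.24894244] [  5.68750686   8.39397283 -67.38105447 -33.92327937  -2.5411696
 179.94313372]
```

The arm stopped short: joints 3 and 6 are at their limits (folded, and yaw range). I'll turn the tool with the arm (yaw +17°) and place the cover a bit farther out.

```bash
python3 -m crank '[[0.2,0,0,0.01,0,-0.009],[0.4,0,0.04,0.02,0,-0.018],[0.42,0,0.04,0.036,0,-0.03],[0.42,0,0.04,0.036,0,-0.03],[0.42,0,0.04,0.036,0,-0.03]]'
python3 -c "
from h import *
s=manip.read_state();print(s['ft_force'],s['joint_positions']);R=np.array(s['tool_rot'])
print('tilt',np.degrees(np.arccos(-R[2,2])),'yaw',np.degrees(np.arctan2(R[1,2],R[0,2])),'roll',np.degrees(np.arcsin(R[2,1])))
print('knob est',np.array(s['ee_pos'])-.042*R[:,2])"
```

```text
time_s: 9.35
ee_pos: [0.5839, 0.1246, 0.1153]
tool_rot: [[0.625, 0.349, 0.698], [0.248, -0.937, 0.247], [0.74, 0.019, -0.672]]
ft_force: [-0.4, 0.1, -2.4]
grip_width: 0.0214
finger_force: 59.6
[-0.4283767   0.12235618 -2.42985001] [ -5.4152067    5.61128137 -59.24832028 -19.87155419  18.14979155
 161.22019667]
tilt 47.795035818984026 yaw 19.452527082866215 roll 1.0996984222627824
knob est [0.55459216 0.11428734 0.14347884]
```

```bash
python3 -c "
from h import *
R=Rt(50,19)
print(row(np.array([.53,.185,.115])+.042*R[:,2],R))"
```

```text
[-0.173, -0.7509, 0.1937, -0.001, 0.0061, 0.0049]
```

```bash
python3 -m crank '[[-0.04,-0.19,0.05,0,0.0015,0.0012],[-0.08,-0.38,0.1,-0.0005,0.003,0.0025],[-0.13,-0.57,0.15,-0.001,0.0061,0.0049],[-0.173,-0.751,0.194,-0.001,0.0061,0.0049],[-0.173,-0.751,0.194,-0.001,0.0061,0.0049],[-0.173,-0.751,0.194,-0.001,0.0061,0.0049]]'
python3 -c "
from h import *
s=manip.read_state();print(s['ft_force'],s['joint_positions']);R=np.array(s['tool_rot'])
print('tilt',np.degrees(np.arccos(-R[2,2])),'yaw',np.degrees(np.arctan2(R[1,2],R[0,2])),'roll',np.degrees(np.arcsin(R[2,1])))
print('knob est',np.array(s['ee_pos'])-.042*R[:,2])
R=Rt(50,19)
print(row(np.array([.53,.185,.087])+.042*R[:,2],R))"
```

```text
time_s: 9.95
ee_pos: [0.5592, 0.1973, 0.0876]
tool_rot: [[0.607, 0.33, 0.722], [0.212, -0.944, 0.253], [0.766, -0.0, -0.643]]
ft_force: [0.4, 0.4, -2.7]
grip_width: 0.0218
finger_force: 59.7
[ 0.38409971  0.3508079  -2.68574158] [  6.19382603  10.67946626 -66.80112583 -36.6879308   10.00134467
 171.49034936]
tilt 49.95451642248707 yaw 19.306276862855643 roll -0.010597069954576193
knob est [0.52881698 0.18668781 0.11460714]
[-0.2074, 0.0216, 0.1819, -0.0007, 0.0001, 0.0005]
```

```bash
python3 -m crank '[[-0.02,0.02,0.1,0,0,0],[-0.08,0.02,0.17,0,0,0],[-0.155,0.02,0.24,0,0,0],[-0.155,0.02,0.24,0,0,0],[-0.155,0.02,0.24,0,0,0]]'
python3 -c "
from h import *
s=manip.read_state();print(s['ft_force'],s['joint_positions']);R=np.array(s['tool_rot'])
print('tilt',np.degrees(np.arccos(-R[2,2])),'yaw',np.degrees(np.arctan2(R[1,2],R[0,2])),'roll',np.degrees(np.arcsin(R[2,1])))
print('knob est',np.array(s['ee_pos'])-.042*R[:,2])"
```

```text
time_s: 10.45
ee_pos: [0.5725, 0.1983, 0.0637]
tool_rot: [[0.611, 0.33, 0.72], [0.213, -0.944, 0.252], [0.763, -0.0, -0.647]]
ft_force: [0.5, 0.8, -2.6]
grip_width: 0.0212
finger_force: 59.7
[ 0.50786346  0.77178456 -2.60840282] [  6.16356094  15.62104518 -67.3607219  -41.91762343   9.96915141
 171.45109889]
tilt 49.68533159124549 yaw 19.28637390944946 roll -0.02161809970726457
knob est [0.54228903 0.18770095 0.09090869]
```

```bash
python3 -m crank '[[-0.02,0,0.02,0,-0.002,0],[-0.04,0,0.045,0,-0.005,0],[-0.04,0,0.045,0,-0.005,0],[-0.04,0,0.045,0,-0.005,0]]'
python3 -c "
from h import *
s=manip.read_state();print(s['ft_force'],s['joint_positions']);R=np.array(s['tool_rot'])
print('tilt',np.degrees(np.arccos(-R[2,2])),'yaw',np.degrees(np.arctan2(R[1,2],R[0,2])),'roll',np.degrees(np.arcsin(R[2,1])))
print('knob est',np.array(s['ee_pos'])-.042*R[:,2])"
```

```text
time_s: 10.85
ee_pos: [0.574, 0.1987, 0.0593]
tool_rot: [[0.631, 0.33, 0.702], [0.221, -0.944, 0.245], [0.744, 0.0, -0.669]]
ft_force: [-6.7, -4.3, 8.2]
grip_width: 0.0214
finger_force: 60.9
[-6.73997699 -4.32912626  8.2488451 ] [  6.43621935  15.19006957 -65.46984795 -37.971256     9.49878924
 171.31529111]
tilt 48.03180138825723 yaw 19.260076995836723 roll 0.021920456725445157
knob est [0.54450403 0.18841113 0.08737664]
```

Table contact (8 N) with about 2° of tilt. Releasing, then leaving straight up.

```bash
python3 -m crank '[[0,0,0,0,0,0],[0,0,0,0,0,0],[0,0,0,0,0,0],[0,0,0,0,0,0]]' 0.55 | grep -v rot
python3 -m crank '[[0.15,0,-0.13,0,0,0],[0.3,0,-0.27,0,0,0],[0.6,0,-0.54,0,0,0],[0.75,0,-0.67,0,0,0],[0.75,0,-0.67,0,0,0]]' | grep -v rot
python3 - <<'E'
from h import *
s=manip.read_state();print(s['joint_positions'])
R=np.array(s['tool_rot']);print(R.round(3).tolist())
im=save("top","b2");save("scene","a2");save("wrist","w6")
E
```

```text
time_s: 11.25
ee_pos: [0.5734, 0.1988, 0.058]
ft_force: [-0.1, -0.4, 0.1]
grip_width: 0.0472
finger_force: 0.0
time_s: 11.75
ee_pos: [0.5753, 0.1992, 0.1625]
ft_force: [0.0, -0.3, 0.4]
grip_width: 0.0473
finger_force: 0.0
[  6.45868079   1.01274204 -54.21889939 -12.74766585   9.5093209
 171.32282536]
[[0.628, 0.331, 0.704], [0.221, -0.944, 0.246], [0.746, 0.001, -0.666]]
```

Run:
```python
from h import *
print(row([.47,0.0,.25],Rt(45)))
```

```text
[-0.4088, 1.5346, -1.8318, -0.0389, -0.0078, 0.0369]
```

```bash
python3 -m crank '[[-0.1,0.2,-0.45,0,0,0],[-0.2,0.5,-0.9,0,0,0],[-0.2,0.77,-0.92,0,0,0],[-0.2,0.77,-0.92,0,0,0]]' 0.77| grep -v rot
python3 -m crank '[[-0.2,0.77,-0.91,-0.0389,-0.0078,0.0369],[-0.2,0.77,-0.91,-0.0389,-0.0078,0.0369],[-0.2,0.77,-0.91,-0.0389,-0.0078,0.0369],[-0.2,0.77,-0.91,-0.0389,-0.0078,0.0369],[-0.2,0.77,-0.91,-0.0389,-0.0078,0.0369]]'
python3 - <<'E'
from h import *
import json
s=manip.read_state();k=manip.camera_info("wrist");im=save("wrist","w7")
json.dump({a:np.array(b).tolist() for a,b in k.items()},open("w7.json","w"))
print(s["joint_positions"])
hsv=cv2.cvtColor(im,cv2.COLOR_RGB2HSV)
print([np.round(proj(k,X),1).tolist() for X in([.612,-.011,.019],[.612,-.011,.004],[.612-.07,-.011,.012],[.612,.059,.012],[.612,-.081,.012],[.682,-.011,.012])])
u,v=map(int,proj(k,[.612,-.011,.019]))
r=70;g=im[max(0,v-r):v+r,u-100:u+100]
for y in range(0,g.shape[0],5): print(v-r+y,' '.join('%3d'%x for x in g[y,::6].mean(1)))
E
```

```text
time_s: 12.3
ee_pos: [0.5228, 0.0959, 0.2054]
ft_force: [0.4, -0.1, -0.1]
grip_width: 0.0656
finger_force: 0.0
time_s: 12.8
ee_pos: [0.4713, 0.0002, 0.25]
tool_rot: [[0.707, 0.001, 0.707], [-0.0, -1.0, 0.001], [0.707, -0.001, -0.707]]
ft_force: [-0.0, -0.4, -0.2]
grip_width: 0.0656
finger_force: 0.0
[-19.07153719 -21.25008925 -49.0705949   18.82543885  13.41887505
 166.26193658]
[[267.1, 186.2], [266.8, 190.8], [267.6, 235.7], [217.9, 188.4], [316.1, 188.4], [266.4, 147.0]]
116  79  77  78  79  79  80  79  78  78  78  79  79  80  79  79  77  78  77  76  77  77  78  78  79  79  78  79  82  80  80  81  80  80  78
121  78  78  80  80  79  80  78  77  77  78  78  78  79  79  78  77  77  78  77  78  78  79  79  79  81  78  79  81  82  80  81  80  80  71
126  80  79  78  80  79  79  77  78  78  79  79  80  78  79  78  77  77  77  77  78  79  79  79  80  80  78  79  83  83  82  81  82  39  74
131  80  80  80  80  80  78  77  78  78  78  79  79  78  79  78  78  78  77  78  78  80  80  80  82  81  79  78  82  83  82  82  82  60  15
136  80  81  80  80  79  79  78  78  77  77  77  78  78  78  
[... 2598 characters left out ...]

231  80 138 138 139 139 140 141 142 141 140 140 140 141 133 239 241 241 241 241 239 138 141 141 142 142 142 141 140 136 140 139 140 124 128
236  81 139 138 139 139 140 142 142 141 141 141 141 141 140 141 133 132 134 132 141 142 142 143 142 142 142 141 138 136 139 139 132 124 130
241  86 133 135 118 140 141 141 141 143 141 141 141 142 141 142 143 143 143 144 143 142 141 142 142 142 141 142 130 130 135 140 101 128 130
246 135 144 136  16 140 141 143 141 142 142 142 141 141 142 141 142 143 144 145 142 142 142 143 142 141 143 143  61  52 143 145  89 127 131
251 145 144  47  16 140 140 141 142 141 142 142 141 141 142 144 142 143 143 143 142 143 144 143 142 142 143 142  45  26 144 144 122 124 130
```

Run:
```python
from h import *
import json
from scipy.optimize import least_squares
k={a:(np.array(b) if isinstance(b,list) else b) for a,b in json.load(open("w7.json")).items()}
im=cv2.imread("pics/w7.png");g=cv2.cvtColor(im,cv2.COLOR_BGR2GRAY)
sub=g[150:215,236:300]
for y in range(0,65,2): print(150+y,''.join(chr(48+min(9,int(max(0,(x-140))/11))) for x in sub[y]))
bh=cv2.morphologyEx(g,cv2.MORPH_BLACKHAT,np.ones((7,7)))
ys,xs=np.nonzero(bh>12);sel=(ys>174)&(ys<208)&(xs>238)&(xs<300)
ys,xs=ys[sel],xs[sel]
sel=np.hypot(xs-267,(ys-187)*1.1)<38; ys,xs=ys[sel],xs[sel]
P=np.array([ray(k,u,v,.006)[:2] for u,v in zip(xs,ys)]);w=bh[ys,xs]
f=least_squares(lambda q:np.sqrt(w)*(np.hypot(*(P-q).T)-.029),[.612,-.011],loss='soft_l1',f_scale=.01)
print(len(xs),f.x,np.std(np.hypot(*(P-f.x).T)),np.hypot(*(P-f.x).T).mean())
f=least_squares(lambda q:np.sqrt(w)*(np.hypot(*(P-q[:2]).T)-q[2]),[.612,-.011,.029],loss='soft_l1',f_scale=.01);print(f.x)
```

```text
150 9999999999990009999999999999999999999999999999099999999999999999
152 9999999900999999999999000000000000009999999999999999999999999999
154 9999099999999900000000000000000000000000000009999999999099999999
156 9099999999000000000000000000000000000000000001000009999999999999
158 9999990010000000000000000000000000000000000000000000009999999099
160 9990001000000000000000000000000000000000000000000000000000999999
162 0010000000000000000000000000000000000000000000000000000000109999
164 0000000000000000000000001123455555555543211100000000000000000099
166 1111122334431111111112357899999999999999998643345555555555553211
168 8888888999987788888888999999999999999999999999999999999999999888
170 9999999999999999988999999999999999999999999999999899999999999999
172 9999999999999999989999999999999999999999999999999998899999999999
174 9999999999999998998899999999999999999999999999999999889999999999
176 9999999999999889999999999999999999999999999999999999989999999999
178 9999999999999899899999999999999999999999999999999999998999999999
180 9999999999998888899999999999999999999999999999999999998899999
[... 652 characters left out ...]
00356788888888887752199058999999999999999
202 9999999999999999999999861099999000000999999257899999999999999999
204 9999999999999999999999999886553100000025899999999999999999999999
206 9999999999999999999999999999999999999999999999999999999999999999
208 9999999999999999999999999999999999999999999999999999999999999999
210 9999999999999999999999999999999999999999999999999999999999999999
212 9999999999999999999999999999999999999999999999999999999999999999
214 9999999999999999999999999999999999999999999999999999999999999999
213 [ 0.62069571 -0.01510749] 0.001770044825032393 0.029176399755926844
[ 0.62210889 -0.01505169  0.03018454]<stdin>:7: RuntimeWarning: overflow encountered in scalar subtract
```

```bash
cat >> h.py <<'E'
TIP=-.036
def tcp_for(dish,zt,tilt,yaw,fwd=.003):
    R=Rt(tilt,yaw);y=np.radians(yaw)
    return np.array([dish[0]+fwd*np.cos(y),dish[1]+fwd*np.sin(y),zt])-TIP*R[:,2],R
E
python3 - <<'E'
from h import *
import json
k=json.load(open("w7.json"))
print("front+",ray(k,269.5,204.7,.004)+[.0285,0,0],"sides",ray(k,249,186,.012),ray(k,290.5,186,.012))
print(row(*tcp_for([.427,-.1162],.08,25,-15)))
E
```

```text
front+ [ 0.6186611  -0.01451513  0.004     ] sides [0.61580196 0.01464908 0.012     ] [ 0.61576736 -0.04469715  0.012     ]
[-1.6185, 1.2157, 1.2412, -0.0243, -0.0551, 0.0344]
```

```bash
python3 -m crank '[[-0.2,0.3,0.1,0,0,0],[-0.4,0.6,0.2,0,0,0],[-0.6,0.9,0.4,0,0,0],[-0.8,0.9,0.6,0,0,0],[-0.8,0.9,0.6,0,0,0]]' 0.85| grep -v rot
python3 -m crank '[[-0.8,0.316,0.641,-0.0243,-0.0551,0.0344],[-0.8,0.316,0.641,-0.0243,-0.0551,0.0344],[-0.8,0.316,0.641,-0.0243,-0.0551,0.0344],[-0.8,0.316,0.641,-0.0243,-0.0551,0.0344],[-0.8,0.316,0.641,-0.0243,-0.0551,0.0344],[-0.8,0.316,0.641,-0.0243,-0.0551,0.0344]]'
python3 - <<'E'
from h import *
s=manip.read_state();k=manip.camera_info("wrist");im=save("wrist","w8")
print(s["joint_positions"],proj(k,[.427,-.1162,.015]))
hsv=cv2.cvtColor(im,cv2.COLOR_RGB2HSV)
m=((hsv[...,1]<60)&(hsv[...,2]>80)).astype(np.uint8)
n,l,st,ce=cv2.connectedComponentsWithStats(m)
for i in range(1,n):
    if st[i,4]>400: print(st[i],ce[i].round(1),ray(k,*ce[i],.013).round(4))
R=np.array(s["tool_rot"]);p=np.array(s["ee_pos"])
print("tips proj",[np.round(proj(k,p+R@[.011,y,TIP]),1).tolist() for y in(-.036,.036)])
print("next",row(*tcp_for([.427,-.1162],.02,25,-15)))
E
```

```text
time_s: 13.35
ee_pos: [0.4554, -0.0891, 0.1475]
ft_force: [-0.1, 0.9, -0.7]
grip_width: 0.0726
finger_force: 0.0
time_s: 13.95
ee_pos: [0.446, -0.1209, 0.0508]
tool_rot: [[0.874, -0.258, 0.412], [-0.233, -0.966, -0.11], [0.426, 0.0, -0.905]]
ft_force: [-0.7, -0.4, -0.2]
grip_width: 0.0725
finger_force: 0.0
[-29.598044     1.18783681 -54.95629895   9.3468457    6.18829408
 166.68278578] (np.float64(259.8435698368106), np.float64(253.61616507863292))
[    0     0   155   139 19053] [71.7 63.6] [ 0.5958 -0.0177  0.013 ]
[ 444   96   68   90 2598] [471.1 145.9] [ 0.461  -0.2816  0.013 ]
[ 217  211   87   89 6103] [259.6 255.1] [ 0.4259 -0.1158  0.013 ]
[136 245  37  56 661] [153.2 272.3] [ 0.4335 -0.0425  0.013 ]
[344 245  37  56 653] [362.9 272.1] [ 0.3966 -0.181   0.013 ]
[  0 270  32  44 772] [ 17.  288.5] [0.4469 0.0495 0.013 ]
tips proj [[182.4, 236.5], [337.3, 236.4]]
next [-0.2805, -0.0005, 0.5689, 0.0, -0.0006, 0.0]
```

```bash
sed -i 's/TIP=-.036/TIP=-.039/' h.py
python3 - <<'E'
from h import *
print("next",row(*tcp_for([.426,-.116],.02,25,-15)),row(*tcp_for([.426,-.116],.01,25,-15)))
E
python3 -m crank '[[-0.1,0,0.2,0,0,0],[-0.2,0,0.4,0,0,0],[-0.28,0,0.59,0,0,0],[-0.28,0,0.59,0,0,0]]' 0.78| grep -v rot
for i in 1 2 3 4; do python3 -m crank '[[-0.0084,0,0.018,0,0,0],[-0.0084,0,0.018,0,0,0]]' | egrep 'ee_pos|ft_f'; done
```

```text
next [-0.2898, 0.0001, 0.5945, 0.0, -0.0006, 0.0] [-0.3324, 0.0001, 0.685, 0.0, -0.0006, 0.0]
time_s: 14.4
ee_pos: [0.444, -0.1211, -0.0164]
ft_force: [-0.6, -0.5, 0.2]
grip_width: 0.0666
finger_force: 0.0
ee_pos: [0.4461, -0.122, -0.0159]
ft_force: [0.3, -1.2, 0.9]
ee_pos: [0.4461, -0.1219, -0.0184]
ft_force: [-0.5, -0.4, -0.1]
ee_pos: [0.4458, -0.1217, -0.0209]
ft_force: [0.3, 0.1, 0.1]
ee_pos: [0.4457, -0.1217, -0.0231]
ft_force: [-0.2, 0.3, 0.1]
```

```bash
for i in 1 2 3 ; do python3 -m crank '[[-0.0084,0,0.018,0,0,0],[-0.0084,0,0.018,0,0,0]]' | egrep 'ee_pos|ft_f'; done
```

```text
ee_pos: [0.4457, -0.1217, -0.0251]
ft_force: [0.0, -0.8, 0.2]
ee_pos: [0.4457, -0.1217, -0.0271]
ft_force: [-0.3, 0.4, -0.3]
ee_pos: [0.4457, -0.1217, -0.029]
ft_force: [0.4, 0.9, -0.5]
```

```bash
python3 -m crank '[[0,0,0,0,0,0],[0,0,0,0,0,0],[0,0,0,0,0,0],[0,0,0,0,0,0]]' 0 | grep -v rot
python3 -m crank '[[0.042,0,-0.09,0,0,0],[0.084,0,-0.18,0,0,0],[0.126,0,-0.27,0,0,0],[0.126,0,-0.27,0,0,0]]' | grep -v rot
python3 - <<'E'
from h import *
s=manip.read_state();im=save("wrist","w9");k=manip.camera_info("wrist");R=np.array(s["tool_rot"]);p=np.array(s["ee_pos"])
cv2.imwrite("pics/w9c.png",cv2.resize(im[150:384,120:400,::-1],None,fx=2.4,fy=2.4,interpolation=cv2.INTER_CUBIC))
hsv=cv2.cvtColor(im,cv2.COLOR_RGB2HSV)
m=((hsv[...,1]<60)&(hsv[...,2]>80)).astype(np.uint8)
n,l,st,ce=cv2.connectedComponentsWithStats(m)
for i in range(1,n):
    if st[i,4]>400: print(st[i],ce[i].round(1),ray(k,*ce[i],.045).round(4))
E
```

```text
time_s: 16.2
ee_pos: [0.4465, -0.1223, -0.0278]
ft_force: [-12.2, 2.1, 31.4]
grip_width: 0.058
finger_force: 71.5
time_s: 16.6
ee_pos: [0.4464, -0.1221, 0.002]
ft_force: [-0.2, -0.2, -0.0]
grip_width: 0.0579
finger_force: 64.1
[    0     0   129   120 12393] [54.9 51.1] [ 0.5511 -0.049   0.045 ]
[ 488   79   24   86 1459] [501.6 120.8] [ 0.4632 -0.2429  0.045 ]
[  192   204   133   138 14542] [258.2 272.5] [ 0.4262 -0.1157  0.045 ]
[161 241  30  53 578] [175.4 266.1] [ 0.4384 -0.0812  0.045 ]
[326 240  30  54 586] [340.8 265.8] [ 0.4195 -0.1517  0.045 ]
```

View pics/w9c.png

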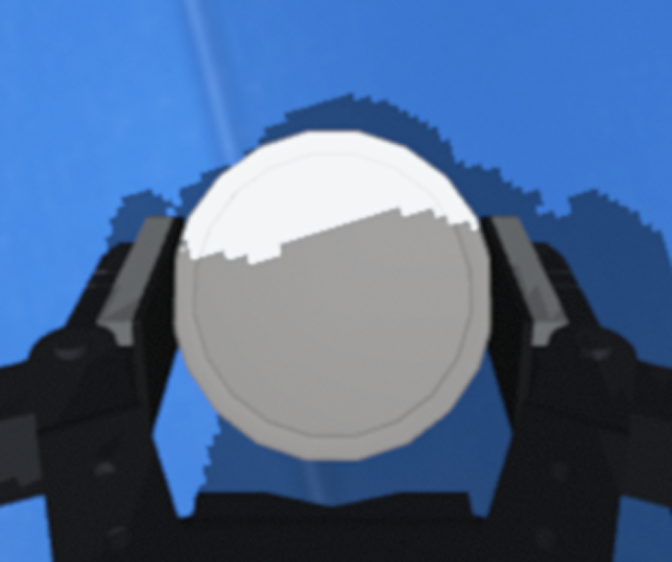

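Dish is held level: its top is centred at crop (333,295), and the white matches the description. Computing the move over the bottom dish at (0.6195, −0.015).

```bash
cat >> h.py <<'E'
def place(dish,zu,yaw,off=.0214,tilt=25,z0=-.0278):
    y=np.radians(yaw);return np.array([dish[0]+off*np.cos(y),dish[1]+off*np.sin(y),z0+zu]),Rt(tilt,yaw)
E
python3 - <<'E'
from h import *
print(row(*place([.60,-.03],.034,-8)),row(*place([.6195,-.015],.034,-8)),manip.read_state()["joint_positions"])
E
```

```text
[1.341, -1.3144, 0.5763, 0.0085, -0.0005, -0.0178] [1.4761, -1.51, 0.6397, 0.0085, -0.0005, -0.0178] [-29.62926584   7.37564253 -60.51220729  -2.37831058   6.09061061
 166.76690202]
```

```bash
python3 -m crank '[[0.17,-0.16,0.06,0.002,0,-0.004],[0.34,-0.33,0.13,0.004,0,-0.009],[0.51,-0.5,0.2,0.006,0,-0.013],[0.67,-0.66,0.28,0.0085,-0.0005,-0.0178],[0.67,-0.66,0.28,0.0085,-0.0005,-0.0178],[0.67,-0.66,0.28,0.0085,-0.0005,-0.0178]]' | grep -v rot
python3 - <<'E'
from h import *
s=manip.read_state();print(row(*place([.6195,-.015],.034,-8)),row(*place([.6195,-.015],.0215,-8)),s["joint_positions"],s["ft_force"])
E
```

```text
time_s: 17.25
ee_pos: [0.5324, -0.0765, 0.003]
ft_force: [-1.6, 0.5, -0.2]
grip_width: 0.0574
finger_force: 64.2
[0.9124, -0.73, 0.3879, -0.0001, 0.0004, 0.0] [0.8598, -0.7299, 0.5014, -0.0001, 0.0004, 0.0] [-19.82241026  13.21009034 -50.8589354    1.55834172   4.98842172
 169.23298636] [-1.60072693  0.54722753 -0.24821492]
```

```bash
python3 -m crank '[[0.2,-0.2,0.08,0,0,0],[0.4,-0.38,0.17,0,0,0],[0.6,-0.55,0.255,0,0,0],[0.7,-0.6,0.3,0,0,0],[0.7,-0.6,0.3,0,0,0]]' | grep -v rot
python3 -m crank '[[0.07,-0.05,0.03,0,0,0],[0.14,-0.09,0.06,0,0,0],[0.212,-0.13,0.088,0,0.0004,0],[0.212,-0.13,0.088,0,0.0004,0],[0.212,-0.13,0.088,0,0.0004,0]]' | grep -v rot
python3 - <<'E'
from h import *
s=manip.read_state();print(row(*place([.6195,-.015],.034,-8)),row(*place([.6195,-.015],.0205,-8)),s["ft_force"])
k=manip.camera_info("wrist");im=save("wrist","w10")
y=np.radians(-8);D=np.array(s["ee_pos"])-[.0214*np.cos(y),.0214*np.sin(y),-.0278];print("dish",D,"top px",proj(k,D+[0,0,.015]), "bottom dish px",proj(k,[.6195,-.015,.019]))
E
```

```text
time_s: 17.75
ee_pos: [0.6171, -0.0281, 0.006]
ft_force: [0.2, 0.9, -0.5]
grip_width: 0.0577
finger_force: 64.3
time_s: 18.25
ee_pos: [0.641, -0.0184, 0.0072]
ft_force: [-0.1, -0.5, -0.4]
grip_width: 0.0574
finger_force: 64.3
[-0.0076, -0.0033, 0.0069, -0.0001, -0.0002, 0.0] [-0.0648, -0.0033, 0.1292, -0.0001, -0.0002, 0.0] [-0.14885072 -0.51118432 -0.36822712]
dish [ 0.61984842 -0.01538756  0.0349522 ] top px (np.float64(260.0450558157853), np.float64(273.9926354711193)) bottom dish px (np.float64(259.17241289169016), np.float64(265.93636769128767))
```

```bash
python3 -m crank '[[-0.03,0,0.06,0,0,0],[-0.064,0,0.128,0,0,0],[-0.064,0,0.128,0,0,0],[-0.064,0,0.128,0,0,0]]' | grep -v rot
for i in 1 2 3; do python3 -m crank '[[-0.0042,0,0.009,0,0,0],[-0.0042,0,0.009,0,0,0]]' | egrep 'ee_pos|ft_f'; done
```

```text
time_s: 18.7
ee_pos: [0.6405, -0.0183, -0.0075]
ft_force: [-0.2, -0.4, -0.0]
grip_width: 0.0574
finger_force: 64.6
ee_pos: [0.6409, -0.0183, -0.008]
ft_force: [1.2, -0.2, -0.9]
ee_pos: [0.641, -0.0183, -0.0088]
ft_force: [0.5, -0.1, 1.0]
ee_pos: [0.6411, -0.0183, -0.0089]
ft_force: [-10.9, 1.8, 18.1]
```

```bash
python3 -m crank '[[0.003,0,-0.006,0,0,0],[0.003,0,-0.006,0,0,0]]' | egrep 'ee_pos|ft_f'
python3 -m crank '[[0,0,0,0,0,0],[0,0,0,0,0,0],[0,0,0,0,0,0],[0,0,0,0,0,0]]' 0.85 | grep -v rot
python3 -m crank '[[-0.15,0,-0.09,0,0,0],[-0.35,0,-0.2,0,0,0],[-0.6,0,-0.35,0,0,0],[-0.8,0,-0.5,0,0,0],[-0.85,0,-0.6,0,0,0],[-0.85,0,-0.6,0,0,0]]' | grep -v rot
python3 - <<'E'
from h import *
s=manip.read_state();k=manip.camera_info("wrist");im=save("wrist","w11");g=cv2.cvtColor(im,cv2.COLOR_RGB2GRAY)
print(s["joint_positions"])
u,v=map(int,proj(k,[.6195,-.015,.034]));print(u,v,proj(k,[.6195-.03,-.015,.034]),proj(k,[.6195,.015,.034]))
sub=g[v-40:v+50,u-60:u+60].astype(int)
for y in range(0,90,3): print(v-40+y,''.join(chr(48+min(9,max(0,(x-100))//14)) for x in sub[y]))
E
```

```text
ee_pos: [0.641, -0.0183, -0.0089]
ft_force: [-4.4, 0.6, 9.5]
time_s: 19.9
ee_pos: [0.6408, -0.0183, -0.0095]
ft_force: [0.1, -0.5, 0.3]
grip_width: 0.0727
finger_force: 0.0
time_s: 20.5
ee_pos: [0.5394, -0.004, 0.01]
ft_force: [0.7, 0.0, 1.2]
grip_width: 0.0724
finger_force: 0.0
[ -9.4751081   12.59271703 -50.36105217   1.90898595   0.65884636
 178.66311032]
259 73 (np.float64(267.1824412467729), np.float64(127.02984514283142)) (np.float64(203.62080196232776), np.float64(80.61337009772173))
33 111111111111111111122334556667777777788888888888888888888888888888888888888888888887778888888888764211111111111111111111
36 111111111111111123578888888877777888888888888888888888888888888888888888888888888888888777888888888753211111111222232211
39 111111111111112367888888777788888888888888888888888888888888888888888888888888888888888888877788888887655667778888887645
42 111111111111246788888877788888888888888888888888888888888888888888888888888888888888888888888887788888887778888888888888
45 111111111235788888877778888888888888888888888888888888888888888888888888888888888888888888888888877888888
[... 2422 characters left out ...]
888888888888888888888888888888888888888888887777888888875201355468888888888
108 888888888888865542256888888887777788888888888888888888888888888888888888888888888888887778888888886410157743468888888888
111 888888888888887566530135678888888777778888888888888888888888888888888888888888888777788888888764200046775458888888888888
114 888888888888888865676310012467888888888777777788888888888888888888888888877777788888888887642000024577655888888888888888
117 888888888888888887546787531001246788888888888888877777777777777777777888888888888888876420000012357753125888888888888888
120 888888888888888888863135788764200011234567788888888888888888888888888888888877654321000000157888752003678888888888888888
```

Run:
```python
from h import *
k=manip.camera_info("wrist");g=cv2.cvtColor(cv2.imread("pics/w11.png"),cv2.COLOR_BGR2GRAY)
print(g[104:175,262].tolist())
for n,X in dict(atop=(.5895,.034),abase=(.5895,.024),afoot=(.591,.019),btop=(.5895,.019),bbase=(.5895,.009),bfoot=(.591,.004)).items(): print(n,np.round(proj(k,[X[0],-.015,X[1]]),1))
print(row([.44,.06,.2],Rt(25,5)),row(*tcp_for([.467,.305],.09,25,30)))
```

```text
[221, 221, 221, 221, 222, 222, 222, 222, 222, 222, 222, 219, 209, 207, 213, 217, 219, 220, 218, 196, 153, 107, 92, 93, 97, 112, 150, 192, 217, 222, 221, 208, 169, 120, 93, 93, 110, 143, 187, 220, 226, 226, 226, 226, 227, 226, 226, 227, 227, 227, 226, 226, 227, 227, 227, 227, 227, 227, 227, 227, 228, 228, 228, 228, 228, 228, 228, 228, 228, 228, 228]
atop [267.  129.2]
abase [266.6 134.4]
afoot [266.  134.3]
btop [266.4 136.8]
bbase [266.  141.3]
bfoot [265.4 141. ]
[-0.1735, -0.4974, -2.1816, 0.0152, -0.0006, -0.0327] [-0.7201, -3.0803, -0.831, 0.0447, -0.0006, -0.0956]
```

Two dish edges are visible at rows 127 and 139. The first dish is about 2.5 mm behind the bottom dish's axis, within the 8 mm tolerance. Going for the second dish over a high path.

```bash
python3 -m crank '[[-0.05,-0.1,-0.45,0,0,0],[-0.1,-0.2,-0.9,0,0,0],[-0.1,-0.25,-1,0,0,0],[-0.1,-0.25,-1,0,0,0]]' | grep -v rot
python3 -m crank '[[-0.05,-0.1,-0.45,0,0,0],[-0.07,-0.25,-0.9,0.015,0,-0.0327],[-0.07,-0.25,-1,0.0152,0,-0.0327],[-0.07,-0.25,-1,0.0152,0,-0.0327]]' | grep -v rot
python3 - <<'E'
from h import *
print(row(*tcp_for([.467,.305],.10,25,30)),manip.read_state()["joint_positions"])
E
```

```text
time_s: 20.95
ee_pos: [0.4927, 0.0189, 0.0976]
ft_force: [-0.1, 0.3, -0.3]
grip_width: 0.073
finger_force: 0.0
time_s: 21.35
ee_pos: [0.4473, 0.0491, 0.1842]
ft_force: [0.2, -0.9, -0.3]
grip_width: 0.0723
finger_force: 0.0
[0.0561, -2.6057, 1.3515, 0.0285, -0.0007, -0.0612] [ -8.45664294  -9.87494396 -39.23203662  36.07507879   6.04603133
 167.1848534 ]
```

```bash
python3 -m crank '[[0.01,-0.4,0,0.01,0,-0.02],[0.02,-0.9,0.1,0.0285,0,-0.0612],[0.02,-0.9,0.1,0.0285,0,-0.0612],[0.02,-0.9,0.1,0.0285,0,-0.0612]]' 0.78| grep -v rot
python3 - <<'E'
from h import *
print(row(*tcp_for([.467,.305],.09,25,30)))
E
```

```text
time_s: 21.75
ee_pos: [0.4433, 0.1403, 0.1729]
ft_force: [0.2, -1.7, -0.4]
grip_width: 0.0668
finger_force: 0.0
[0.6106, -1.3038, 1.5915, -0.0004, 0.0001, 0.0]
```

```bash
python3 -m crank '[[0.2,-0.4,0.2,0,0,0],[0.3,-0.75,0.4,0,0,0],[0.35,-0.95,0.75,0,0,0],[0.35,-0.95,0.75,0,0,0]]'| grep -v rot
python3 -m crank '[[0.2,-0.3,0.4,0,0,0],[0.26,-0.35,0.8,0,0,0],[0.26,-0.354,0.84,0,0,0],[0.26,-0.354,0.84,0,0,0]]'| grep -v rot
python3 - <<'E'
from h import *
s=manip.read_state();k=manip.camera_info("wrist");im=save("wrist","w12")
print(s["joint_positions"],proj(k,[.467,.305,.015]))
hsv=cv2.cvtColor(im,cv2.COLOR_RGB2HSV)
m=((hsv[...,1]<60)&(hsv[...,2]>80)).astype(np.uint8)
n,l,st,ce=cv2.connectedComponentsWithStats(m)
for i in range(1,n):
    if st[i,4]>400: x=st[i];print(x,ce[i].round(1),ray(k,*ce[i],.013).round(4))
E
```

```text
time_s: 22.15
ee_pos: [0.4495, 0.2547, 0.1178]
ft_force: [0.5, -0.7, 0.5]
grip_width: 0.0668
finger_force: 0.0
time_s: 22.55
ee_pos: [0.4839, 0.3129, 0.0555]
ft_force: [0.2, 0.4, 0.2]
grip_width: 0.0668
finger_force: 0.0
[ 23.24806746  11.19980728 -41.38735845  12.59139345   2.78147172
 174.17961137] (np.float64(257.5547915911138), np.float64(252.46658692651408))
[  365   127   147   222 21054] [448.7 234.1] [0.5448 0.1939 0.013 ]
[ 215  209   85   87 5853] [256.7 252. ] [0.4669 0.3056 0.013 ]
[146 243  35  55 653] [162.2 269.9] [0.4235 0.3569 0.013 ]
[336 243  35  55 664] [354. 270.] [0.4897 0.2404 0.013 ]
```

Run:
```python
from h import *
print(row(*place([.467,.3055],0.013,30)),row(*place([.467,.3055],.0008,30)))
```

```text
[-0.2772, -0.0205, 0.6607, 0.0002, -0.0002, -0.0007] [-0.3289, -0.0204, 0.7713, 0.0002, -0.0002, -0.0007]
```

```bash
python3 -m crank '[[-0.1,-0.02,0.25,0,0,0],[-0.2,-0.02,0.48,0,0,0],[-0.277,-0.02,0.66,0,0,-0.0007],[-0.3,-0.02,0.71,0,0,-0.0007],[-0.329,-0.02,0.771,0,0,-0.0007],[-0.329,-0.02,0.771,0,0,-0.0007],[-0.329,-0.02,0.771,0,0,-0.0007]]'| grep -v rot
python3 -m crank '[[0,0,0,0,0,0],[0,0,0,0,0,0],[0,0,0,0,0,0],[0,0,0,0,0,0]]' 0 | grep -v rot
python3 -m crank '[[0.042,0,-0.09,0,0,0],[0.084,0,-0.18,0,0,0],[0.126,0,-0.27,0,0,0],[0.126,0,-0.27,0,0,0]]' | grep -v rot
python3 - <<'E'
from h import *
s=manip.read_state();k=manip.camera_info("wrist");im=save("wrist","w13");p=np.array(s["ee_pos"])
hsv=cv2.cvtColor(im,cv2.COLOR_RGB2HSV)
m=((hsv[...,1]<60)&(hsv[...,2]>80)).astype(np.uint8)
n,l,st,ce=cv2.connectedComponentsWithStats(m)
R=np.array(s["tool_rot"]);h=R[:2,2]/np.hypot(*R[:2,2])
print("heading",h)
for i in range(1,n):
    if st[i,4]>400: x=st[i];X=ray(k,*ce[i],p[2]+.0275+.014);print(x,ce[i].round(1),X.round(4),(p-X)[:2]@h)
E
```

```text
time_s: 23.3
ee_pos: [0.486, 0.3175, -0.0257]
ft_force: [-1.1, -0.1, 0.1]
grip_width: 0.0665
finger_force: 0.0
time_s: 23.7
ee_pos: [0.4859, 0.3175, -0.0253]
ft_force: [-7.3, -5.2, 16.9]
grip_width: 0.0575
finger_force: 59.7
time_s: 24.1
ee_pos: [0.4863, 0.318, 0.0049]
ft_force: [-0.2, 0.9, -0.1]
grip_width: 0.0578
finger_force: 63.9
heading [0.8656816  0.50059502]
[  397   145   115   224 16323] [466.6 243.5] [0.5264 0.2338 0.0464] 0.007423235016204371
[  194   210   130   135 14063] [258.3 277.1] [0.4664 0.3076 0.0464] 0.022427648099618648
[161 241  31  52 602] [175.4 266.2] [0.4519 0.342  0.0464] 0.01776162924292881
[325 240  32  54 626] [340.7 266.4] [0.489  0.2781 0.0464] 0.017681762917484172
```

```bash
python3 -m crank '[[0.05,0.05,-0.4,0,0,0],[0.1,0.2,-0.8,0,0,0],[0.15,0.5,-1,0,0,0],[0.15,0.6,-1,0,0,0],[0.15,0.6,-1,0,0,0]]'| grep -v rot
python3 - <<'E'
from h import *
print(row([.44,.05,.19],Rt(25,10)),row([.47,-.10,.15],Rt(25,-8)))
E
```

```text
time_s: 24.65
ee_pos: [0.4912, 0.2503, 0.0999]
ft_force: [-0.0, 1.0, -0.8]
grip_width: 0.0576
finger_force: 64.5
[-0.9274, 1.4772, -1.429, -0.0235, -0.0005, 0.0506] [-1.544, 2.9249, -1.2748, -0.0447, -0.0005, 0.0959]
```

```bash
python3 -m crank '[[-0.2,0.2,-0.4,0,0,0],[-0.4,0.45,-0.8,0,0,0],[-0.6,0.75,-1,-0.01,0,0.025],[-0.6,0.85,-1,-0.0235,0,0.0506],[-0.6,0.85,-1,-0.0235,0,0.0506],[-0.6,0.85,-1,-0.0235,0,0.0506]]'| grep -v rot
python3 - <<'E'
from h import *
print(row([.47,-.10,.14],Rt(25,-8)))
E
```

```text
time_s: 25.25
ee_pos: [0.4488, 0.1298, 0.1638]
ft_force: [0.5, 0.9, 0.1]
grip_width: 0.0575
finger_force: 64.5
[-0.2771, 2.3001, 0.1314, -0.0214, -0.0001, 0.0456]
```

```bash
python3 -m crank '[[-0.05,0.4,0,0,0,0],[-0.1,0.8,0,-0.0107,0,0.0228],[-0.13,1,0,-0.0214,0,0.0456],[-0.13,1,0,-0.0214,0,0.0456],[-0.13,1,0,-0.0214,0,0.0456]]'| grep -v rot
python3 -m crank '[[0,0.4,0,0,0,0],[0,0.8,0,0,0,0],[0,1,0,0,0,0],[0,1,0,0,0,0]]'| grep -v rot
python3 - <<'E'
from h import *
kw=dict(off=.0224,z0=-.0255)
print(row(*place([.53,-.09],.05,-8,**kw)),row(*place([.6,-.03],.048,-8,**kw)),manip.read_state()["joint_positions"])
E
```

```text
time_s: 25.75
ee_pos: [0.4544, 0.0226, 0.1588]
ft_force: [-0.5, 0.7, 0.1]
grip_width: 0.0574
finger_force: 64.5
time_s: 26.15
ee_pos: [0.4417, -0.0783, 0.1593]
ft_force: [0.1, -0.2, 0.3]
grip_width: 0.0577
finger_force: 64.5
[0.4359, 0.0057, 1.6941, -0.001, -0.0004, 0.0008] [0.9827, -0.6813, 1.9757, -0.001, -0.0004, 0.0008] [-26.22855716  -8.65792821 -42.37088708  32.36075338   7.99291243
 163.09798724]
```

```bash
python3 -m crank '[[0.1,0,0.4,0,0,0],[0.2,0,0.8,0,0,0],[0.22,0,0.85,0,0,0],[0.22,0,0.85,-0.001,-0.0004,0.0008]]'| grep -v rot
python3 -m crank '[[0.1,0,0.4,0,0,0],[0.2,0,0.8,0,0,0],[0.22,0,0.84,0,0,0],[0.22,0,0.84,0,0,0]]'| grep -v rot
python3 - <<'E'
from h import *
kw=dict(off=.0224,z0=-.0255)
print(row(*place([.6,-.03],.048,-8,**kw)),row(*place([.618,-.0155],.048,-8,**kw)),manip.read_state()["joint_positions"])
E
```

```text
time_s: 26.55
ee_pos: [0.4968, -0.0829, 0.0906]
ft_force: [-0.0, -0.0, -0.3]
grip_width: 0.0577
finger_force: 64.5
time_s: 26.95
ee_pos: [0.5518, -0.0914, 0.0252]
ft_force: [0.5, 1.1, -0.0]
grip_width: 0.0576
finger_force: 64.5
[0.5487, -0.6741, 0.2838, -0.0, 0.0002, 0.0004] [0.6924, -0.8424, 0.3505, -0.0, 0.0002, 0.0004] [-20.82304096  12.56643848 -46.20650738   6.83930584   5.38061285
 168.21189626]
```

```bash
python3 -m crank '[[0.18,-0.22,0.09,0,0,0],[0.36,-0.44,0.18,0,0,0],[0.53,-0.65,0.27,0,0,0],[0.62,-0.75,0.31,0,0,0],[0.692,-0.842,0.35,0,0,0],[0.692,-0.842,0.35,0,0.0002,0.0004],[0.692,-0.842,0.35,0,0.0002,0.0004]]'| grep -v rot
python3 - <<'E'
from h import *
kw=dict(off=.0224,z0=-.0255)
s=manip.read_state();print(s["ft_force"],row(*place([.618,-.0155],.048,-8,**kw)),row(*place([.618,-.0155],.036,-8,**kw)),s["joint_positions"])
E
```

```text
time_s: 27.65
ee_pos: [0.6396, -0.0198, 0.0226]
ft_force: [-0.4, 0.2, -1.0]
grip_width: 0.0574
finger_force: 64.5
[-0.4260047   0.22280455 -0.96771041] [0.0032, -0.0123, 0.0025, 0.0001, -0.0001, -0.0002] [-0.0476, -0.0123, 0.1112, 0.0001, -0.0001, -0.0002] [ -9.31214337  19.11034624 -36.21987211   9.62519478   0.50637629
 178.8721257 ]
```

```bash
python3 -m crank '[[-0.024,-0.012,0.055,0,0,0],[-0.048,-0.012,0.111,0,0,0],[-0.048,-0.012,0.111,0,0,0],[-0.048,-0.012,0.111,0,0,0]]' | grep -v rot
for i in 1 2; do python3 -m crank '[[-0.0032,0,0.007,0,0,0],[-0.0032,0,0.007,0,0,0]]' | egrep 'ee_pos|ft_f'; done
```

```text
time_s: 28.05
ee_pos: [0.6405, -0.0186, 0.0098]
ft_force: [0.5, -0.6, -0.6]
grip_width: 0.0576
finger_force: 64.5
ee_pos: [0.6409, -0.0184, 0.0095]
ft_force: [0.5, 0.4, 0.1]
ee_pos: [0.6411, -0.0185, 0.0089]
ft_force: [0.1, 0.8, 0.6]
```

```bash
python3 -m crank '[[-0.0032,0,0.006,0,0,0],[-0.0032,0,0.006,0,0,0]]' | egrep 'ee_pos|ft_f'; python3 -c "
from h import *
s=manip.read_state();print(s['ft_force'],s['ee_pos'])"
```

```text
ee_pos: [0.6413, -0.0186, 0.0088]
ft_force: [-5.2, 0.0, 10.1]
[-5.23764032  0.01193745 10.14943919] [ 0.64125974 -0.01857154  0.00878864]
```

Contact at the predicted height. Releasing and leaving straight back.

```bash
python3 -m crank '[[0.0015,0,-0.003,0,0,0],[0,0,0,0,0,0],[0,0,0,0,0,0],[0,0,0,0,0,0]]' 0.85 | grep -v rot
python3 -m crank '[[-0.12,0,-0.06,0,0,0],[-0.3,0,-0.15,0,0,0],[-0.55,0,-0.3,0,0,0],[-0.8,0,-0.45,0,0,0],[-0.85,0,-0.6,0,0,0],[-0.85,0,-0.6,0,0,0]]' | grep -v rot
python3 -m crank '[[-0.1,0,-0.4,0,0,0],[-0.2,0,-0.8,0,0,0],[-0.2,0,-1,0,0,0],[-0.2,0,-1,0,0,0]]' | grep -v rot
python3 - <<'E'
from h import *
import json
s=manip.read_state();k=manip.camera_info("wrist");im=save("wrist","w14");g=cv2.cvtColor(im,cv2.COLOR_RGB2GRAY)
json.dump({a:np.array(b).tolist() for a,b in k.items()},open("w14.json","w"))
save("scene","a3");save("top","b3")
for n,X in dict(ctop=(.5905,.049),cfoot=(.592,.034),atop=(.5925,.034),afoot=(.594,.019),btop=(.5895,.019),bfoot=(.591,.004),back=(.651,.049)).items(): print(n,np.round(proj(k,[X[0],-.015,X[1]]),1))
u,v=map(int,proj(k,[.6205,-.015,.049]));print(u,v,proj(k,[.6205,.015,.049])[0],proj(k,[.6205,-.045,.049])[0])
sub=g[max(0,v-40):v+70,u-65:u+65].astype(int)
for y in range(0,sub.shape[0],3): print(max(0,v-40)+y,''.join(chr(48+min(9,max(0,(x-100))//14)) for x in sub[y]))
E
```

```text
time_s: 29.05
ee_pos: [0.6409, -0.0184, 0.0079]
ft_force: [-0.5, 0.0, -0.2]
grip_width: 0.0725
finger_force: 0.0
time_s: 29.65
ee_pos: [0.5387, -0.0039, 0.0273]
ft_force: [0.5, 0.5, -0.2]
grip_width: 0.0726
finger_force: 0.0
time_s: 30.05
ee_pos: [0.4812, 0.0042, 0.1111]
ft_force: [0.5, 0.1, 0.3]
grip_width: 0.0727
finger_force: 0.0
ctop [263.8  87. ]
cfoot [263.3  92.7]
atop [263.2  92.2]
afoot [262.7  97.3]
btop [263.4 102.1]
bfoot [262.9 106.5]
back [253.4  18.1]
258 52 222.32850611278772 294.74023800250245
12 0000000000000000000000000000000000000000000000000000112222222222222111111000000000000000000000000000000000000000000000000000000000
15 0000000000000000000000000000000000000012233333333222211100011111111111112223333332221100000000000000000000000000000000000000000000
18 0000000000000000000000000000001123333221000000000000000000000000000000000000000000011223332210000000000000000000000000000000000000
21 0000000000000000000000001233332210000000000000000111222222222222222222222110000000000000000122333210000000000000000000000000000000
24 000000000000000000002333210000000000011223333
[... 3680 characters left out ...]
9999999999999999999999869
108 9999999999999999999999999999999999999999999999999999999999997899985567777899999999999999999999999999999999999999999999999999998899
111 8999999999999999999999999999999999999999999999999999999999999999999999999999999999999999999999999999999999999999999999999999989998
114 7999999999999999999999999999999999999999999999999999999999999999999999999999999999999999999999999999999999999999999999999998899962
117 6568999999999999999999999999999999999999999999999999999999999999999999999999999999999999999999999999999999999999999999999889997311
120 9964589999999999999999999999999999999999999999999999999999999999999999999999999999999999999999999999999999999999999999999999952111
```

Run:
```python
from h import *
for f in("b2","b3"):
    im=cv2.imread(f"pics/{f}.png");k=manip.camera_info("top");hsv=cv2.cvtColor(im,cv2.COLOR_BGR2HSV)
    u,v=map(int,proj(k,[.545,.189,.062]));r=35
    m=(hsv[v-r:v+r,u-r:u+r,1]<70).astype(np.uint8)
    m=cv2.morphologyEx(m,cv2.MORPH_CLOSE,np.ones((9,9)))
    n,l,st,ce=cv2.connectedComponentsWithStats(m);i=1+np.argmax(st[1:,4]);c=ce[i]+[u-r,v-r]
    d=(hsv[v-r:v+r,u-r:u+r,2]<70).astype(np.uint8);n,l,s2,c2=cv2.connectedComponentsWithStats(d)
    print(f,st[i],ray(k,*c,.05).round(4),[(s2[j,4],ray(k,*(c2[j]+[u-r,v-r]),.09).round(4)) for j in range(1,n) if s2[j,4]>15])
    print("pred bottle_front px",proj(k,[.451,.056,.09]))
d=cv2.absdiff(cv2.imread("pics/b0.png"),cv2.imread("pics/b3.png")).max(2)
for n,(u,v) in dict(bottle=(231,231),under=(197,170),timer=(350,229)).items(): print(n,d[v-8:v+9,u-8:u+9].mean())
```

```text
b2 [   8    0   62   70 1843] [0.5644 0.1843 0.05  ] [(np.int32(45), array([0.6223, 0.1525, 0.09  ])), (np.int32(18), array([0.6003, 0.1826, 0.09  ])), (np.int32(20), array([0.563 , 0.1719, 0.09  ])), (np.int32(16), array([0.5447, 0.2333, 0.09  ])), (np.int32(143), array([0.4697, 0.1611, 0.09  ]))]
pred bottle_front px (np.float64(230.85643981609354), np.float64(231.02893517069054))
b3 [   8    0   62   59 1883] [0.566  0.1847 0.05  ] [(np.int32(41), array([0.622 , 0.1511, 0.09  ]))]
pred bottle_front px (np.float64(230.85643981609354), np.float64(231.02893517069054))
bottle 69.88927335640139
under 6.283737024221454
timer 6.743944636678201
```

```bash
for i in 1 2 3; do python3 -m crank '[[-0.1,0.45,-0.2,0,0,0],[-0.2,0.9,-0.4,0,0,0],[-0.2,0.95,-0.45,0,0,0],[-0.2,0.95,-0.45,0,0,0]]' | egrep 'ee_pos|time'; done
python3 - <<'E'
from h import *
im=save("top","b4");sc=save("scene","a4");k=manip.camera_info("top")
b0=cv2.imread("pics/b0.png");b4=cv2.imread("pics/b4.png");d=cv2.absdiff(b0,b4).max(2)
for n,(u,v) in dict(bottle=(231,231),under=(197,170),timer=(350,229)).items(): print(n,d[v-8:v+9,u-8:u+9].mean())
d=cv2.absdiff(cv2.imread("pics/a0.png"),cv2.imread("pics/a4.png")).max(2);print("scene bottle",d[200:228,230:246].mean())
g=cv2.cvtColor(b4,cv2.COLOR_BGR2GRAY).astype(int)
u,v=map(int,proj(k,[.545,.189,.07]));print(u,v)
for y in range(v-30,v+34,2): print(y,''.join(chr(48+min(9,x//26)) for x in g[y,u-35:u+35]))
for n,X in dict(knob=[.5445,.1885,.092],rimfront=[.4845,.1885,.0],topfront=[.4845,.1885,.062],topL=[.5445,.2485,.062],topR=[.5445,.1285,.062]).items():print(n,np.round(proj(k,X),1))
E
```

```text
time_s: 30.6
ee_pos: [0.4295, -0.0865, 0.1407]
time_s: 31.0
ee_pos: [0.3793, -0.1761, 0.1732]
time_s: 31.4
ee_pos: [0.3292, -0.2642, 0.2049]
bottle 6.166089965397924
under 5.027681660899654
timer 4.823529411764706
scene bottle 12.725446428571429
184 198
168 3333333333333333333333333322222465333333222222222221222333333333333333
170 3333333333333333333333333333222243333332222222222222233333333333333334
172 3333333333333333333333333333332222333332222222222222333333333333333333
174 3333333333333333333333333333333322223222223333333343333333333333333333
176 3333333333333333333333333333333333222212333443444444433333333434433434
178 3333333333333333333333333333333332222221333333333333333333333333333334
180 3333333333333333333333333333333333222222222223443434443333433333343443
182 3333333333333333333333333333346655555555555653222223233334333444344444
184 3333333333333333333333333366555567777777776555564332333344344434444444
186 3333333333333333333333345655777777777777777777655553233324444444444444
188 3333333333333333333333565777777777777777777777776555433333344444444444
190 33333335433333333
[... 956 characters left out ...]
6 3333333333333333333343333456666666666666666666544333333433434443433343
218 3333333333333333333333334333445566666666665444333333333433334343343333
220 3333333333333333333333333343333333344444433333333333443433333333343433
222 3333333333333333333333333343334433333333333333333333333333334333433333
224 3333333333333333333333334333333333333333333333333333333333333333343333
226 3333333333333333333333333333343333333333333333333333333333333333333433
228 3333333333333333333333333333333333333333333333333333333333333333333333
230 3333333333333333333333333333333333333333333333333333333343333333333333
knob [183.5 197.2]
rimfront [188.1 220.8]
topfront [184.7 219.5]
topL [164.2 198.4]
topR [206.3 198.7]
```

The cover stands upright and clear, with its knob at (184,198), where it was expected. The bottles and timer are unmoved and the pile is aligned, so I'm handing in.

```bash
python3 -c "
from cell import manip
print(manip.close_job())"
```

```text
the job is handed in; nothing more can be done
None
```

The job is handed in but I got no verdict back: the cover stands flat on the open table with its knob up, both white dishes are piled on the chamber dish to within about 4 mm, and in the last pictures the bottles and timer had not moved.

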